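# Clip down the camp food box lid

### The job

The lid is on the steel food box but its four clips stand open. Snap all four fully down over the rim so that the gasket seats evenly: close any one clip first, next the one diagonally opposite it, then the remaining two. Leave the box standing where it is and do not push the tin cup or the wooden spoon about.

Things in the scene. Friction and masses are not known exactly. Their poses are not given: they have to be found in the camera images.
- box_top (a point): Centre of the top of the lid of the food box: a closed steel box 204 (x) x 174 (y) mm at its rim with a grey plastic lid (206 x 176 mm) on it; this point is 129 mm above the cart top, the lid's flat edge lies 3 mm lower. The box weighs about 2.4 kg and stands loose on the cart. Its x axis points roughly away from the robot, its y axis roughly to the robot's left (yaw within about 0.4 rad).
- clip_near_left (a joint): Near left clip: a flat black plastic flap 60 mm wide (along the box's x), 62 mm long from hinge to free edge, 4 mm thick, hinged on the lid's +y side at the box's -x end, nearer the robot. Angle in rad: 0 = hanging straight down against the box, snapped over the rim; 1.57 = standing level outwards; at most 2.2. It stays where it is left (stiff hinge, some 4 to 10 N to press it down near mid-flap) until pushed below about 0.8 to 0.95, where it snaps home to 0 by itself.
- hinge_near_left (a point): Middle of the near left clip's hinge pin, fixed on the lid, 118 mm above the cart top, 60 mm from the box's centre along its x and 93 mm along its y (+y side); the pin runs along the box's x axis, and the flap opens towards the box's +y. Axes as the box's.
- edge_near_left (a point): Middle of the near left clip's free edge, 62 mm from its hinge pin; moves with the clip.
- clip_near_right (a joint): Near right clip: a flat black plastic flap 60 mm wide (along the box's x), 62 mm long from hinge to free edge, 4 mm thick, hinged on the lid's -y side at the box's -x end, nearer the robot. Angle in rad: 0 = hanging straight down against the box, snapped over the rim; 1.57 = standing level outwards; at most 2.2. It stays where it is left (stiff hinge, some 4 to 10 N to press it down near mid-flap) until pushed below about 0.8 to 0.95, where it snaps home to 0 by itself.
- hinge_near_right (a point): Middle of the near right clip's hinge pin, fixed on the lid, 118 mm above the cart top, 60 mm from the box's centre along its x and 93 mm along its y (-y side); the pin runs along the box's x axis, and the flap opens towards the box's -y. Axes as the box's.
- edge_near_right (a point): Middle of the near right clip's free edge, 62 mm from its hinge pin; moves with the clip.
- clip_far_left (a joint): Far left clip: a flat black plastic flap 60 mm wide (along the box's x), 62 mm long from hinge to free edge, 4 mm thick, hinged on the lid's +y side at the box's +x end, farther from the robot. Angle in rad: 0 = hanging straight down against the box, snapped over the rim; 1.57 = standing level outwards; at most 2.2. It stays where it is left (stiff hinge, some 4 to 10 N to press it down near mid-flap) until pushed below about 0.8 to 0.95, where it snaps home to 0 by itself.
- hinge_far_left (a point): Middle of the far left clip's hinge pin, fixed on the lid, 118 mm above the cart top, 60 mm from the box's centre along its x and 93 mm along its y (+y side); the pin runs along the box's x axis, and the flap opens towards the box's +y. Axes as the box's.
- edge_far_left (a point): Middle of the far left clip's free edge, 62 mm from its hinge pin; moves with the clip.
- clip_far_right (a joint): Far right clip: a flat black plastic flap 60 mm wide (along the box's x), 62 mm long from hinge to free edge, 4 mm thick, hinged on the lid's -y side at the box's +x end, farther from the robot. Angle in rad: 0 = hanging straight down against the box, snapped over the rim; 1.57 = standing level outwards; at most 2.2. It stays where it is left (stiff hinge, some 4 to 10 N to press it down near mid-flap) until pushed below about 0.8 to 0.95, where it snaps home to 0 by itself.
- hinge_far_right (a point): Middle of the far right clip's hinge pin, fixed on the lid, 118 mm above the cart top, 60 mm from the box's centre along its x and 93 mm along its y (-y side); the pin runs along the box's x axis, and the flap opens towards the box's -y. Axes as the box's.
- edge_far_right (a point): Middle of the far right clip's free edge, 62 mm from its hinge pin; moves with the clip.
- cup: Tin measuring cup, 72 mm across, 55 mm high, flat handle reaching 90 mm from its axis; a bystander on the near side of the box. Origin: centre of its underside.
- spoon: Wooden spoon 240 mm long lying flat beyond the box; a bystander.

How it is judged:
On the way, in this order (a step that is already met when the one before it is completed fails the run):
1. two diagonally opposite clips are snapped down while the other two still stand open (((value of joint each of clip_near_left, clip_far_right below 0.12 rad and value of joint each of clip_near_right, clip_far_left above 0.8 rad) or (value of joint each of clip_near_left, clip_far_right above 0.8 rad and value of joint each of clip_near_right, clip_far_left below 0.12 rad))), for 0.1 s.
2. all four clips are snapped down (value of joint each of clip_near_left, clip_near_right, clip_far_left, clip_far_right below 0.12 rad), for 0.2 s.
At the end, for the whole second after the job is handed in: All four clips are down against the box (each angle below 0.12 rad), and the box stands level (within 0.05 rad) and within 40 mm of where it started (all of step 2 and distance of box_top from where it was at the start of the episode below 0.04 m and angle between box_top's own z axis and vertical below 0.05 rad); the robot touches nothing.
It fails at once if the first two clips closed are neighbours, not diagonal opposites ((value of joint each of clip_near_left, clip_near_right below 0.12 rad and value of joint each of clip_far_left, clip_far_right above 0.8 rad) or (value of joint each of clip_near_left, clip_far_left below 0.12 rad and value of joint each of clip_near_right, clip_far_right above 0.8 rad) or (value of joint each of clip_near_left, clip_far_left above 0.8 rad and value of joint each of clip_near_right, clip_far_right below 0.12 rad) or (value of joint each of clip_near_left, clip_near_right above 0.8 rad and value of joint each of clip_far_left, clip_far_right below 0.12 rad)).
It fails at once if the box was shoved more than 40 mm (distance of box_top from where it was at the start of the episode above 0.04 m).
It fails at once if the cup or the spoon was moved more than 40 mm (distance of any of cup, spoon from where it was at the start of the episode above 0.04 m).
It also fails if it takes over 54 s, if anything falls off the work surface, if the arm or the gripper's body presses on something with over 40 N, if the wrist force passes 120 N, or if a joint passes its speed limit or range.

### The arm

A 6-joint arm with a two-finger parallel gripper is mounted at the origin on the work surface. World frame = base frame: x ahead of the robot, y to its left, z up, the work surface at z = 0. Lengths are in m, angles in rad, forces in N, time in s.
With the tool pointing down it reaches from about 0.35 to 0.85 m from the base axis. Payload 8.1 kg.
Tool frame: the origin (TCP) lies at the centre of the arm's flange, where the gripper is bolted on; the fingertips stand 186 mm ahead of it and the grasp point (between the pads) lies 167 mm ahead of it (robot.grasp_offset is the distance from the TCP to the grasp point, in m); z points along the fingers, y is the line along which they close (so a half turn about z gives the same grasp; the last joint's range is limited). The gripper opens to 93 mm and grips with 3 to 60 N. Pads are 15 mm wide; open, the fingers measure 128 mm over their backs; the gripper's body (75 mm by 188 mm) begins 65 mm behind the grasp point.
Start: joints at [-1.291, 0.13, 1.488, -0, 1.523, -0.085], TCP at [0.214, -0.561, 0.405] pointing down, gripper open.
Joint ranges: [-2.96, 2.96], [-0.89, 2.26], [0.02, 2.5], [-1.34, 4.48], [0, 2.73], [-2.66, 2.66]. Speed limits (rad/s): [2.39, 2.39, 2.79, 3.14, 3.14, 3.14].

### API

Orientations are given as a rotation vector (axis times angle).
In Python, from plant import robot gives the robot as it stands.
- The arm moves only by the tool drive_tool, never from a script. Its argument "moves" is one flat list of numbers, 7 for each row, row after row: the finger opening in mm, from 0 to 93, then the shift along the tool's x, y, z in mm, then the turn, a rotation vector about the tool's x, y, z in degrees. A call has 1 to 8 rows; each row shifts and turns the commanded pose from where the row before left it, along the tool's axes as they then stand; what a row does not reach is not made up. A row lasts 1/10 s, in which the tool goes at most 50 mm and 8.59 degrees, less where a joint would pass 70% of its speed; a pose out of reach is approached as far as the arm can. A call is refused whole if a number of a shift passes 50 or a number of a turn 8.59, either way. A call with a gripper value outside its range is refused whole. The fingers move at their own pace and stop on an object; "grip_force" is the grip in N (left out, the last holds). Time passes only in rows, so rows that do not move let the fingers close. It gives the time, the measured TCP pose, the force, the opening and the grip force at its end, in the units of the state.
- robot.read_state(): the state, without advancing time (a new reading comes with each control period).
- robot.read_camera(name): name is "scene" or "top"; returns a dict with "color" (400x640x3 uint8, red, green, blue), "depth" (400x640 float32, m along the optical axis (not along the pixel's ray), 0 where there is no reading), "mtx" (3x3 intrinsics, pixels), "R" (3x3) and "t" (3): a world point X has camera coordinates R X + t. Camera axes: x right, y down, z forward; pixel columns grow to the right and rows downward; lengths in m; the calibration is good to about 2 mm. A picture is of the moment at which its call begins.
- robot.close_job(): hands the job in; it is judged then, once.
The state is a dict: "t": time; "q": joint angles; "dq": joint speeds; "joint_torque": joint torques, N m; "tool_pos": TCP position; "orientation": TCP orientation; "force": force on the tool from outside, world axes, zero at the start; "wrist_torque": the same for the moment, N m; "opening": finger opening in m; "gripper_force": force on a finger pad.
Only numpy, scipy, OpenCV 4.12 (cv2) and the standard library are available. Lean on these libraries where they do the work, as an engineer would, in place of code of your own. Each camera call takes 0.05 s, during which the arm holds its last target. There are 200 camera calls.

## Working session

There is one attempt and no reset: what is moved stays moved. The work goes in short steps, Python scripts to look and compute and a tool call to move; the robot and the scene stay as the last step left them, time stands still between calls to the robot, and variables do not carry over. Pictures are saved under pics/ and viewed, at most 10 in all, crops included, and the job is handed in when it is done.

Besides the shell and the picture viewer there is one more tool, called after "Call:" as a command line: name --argument value ..., lists and objects as JSON in quotes. drive_tool: Moves the arm, as the interface text tells. Its arguments: {"type":"object","properties":{"moves":{"type":"array","items":{"type":"number"}},"grip_force":{"type":"number"}},"required":["moves"]}

```bash
mkdir -p pics; cat > h.py <<'E'
import numpy as np, cv2
from plant import robot
def pts(c):
    d=c["depth"]; K=c["mtx"]; v,u=np.mgrid[0:d.shape[0],0:d.shape[1]]
    P=np.stack([(u-K[0,2])/K[0,0]*d,(v-K[1,2])/K[1,1]*d,d],-1)
    W=(P-c["t"])@c["R"]; W[d==0]=np.nan; return W
E
python3 - <<'E'
from h import *
for n in("top","scene"):
    c=robot.read_camera(n); cv2.imwrite(f"pics/{n}0.png",c["color"][:,:,::-1]); np.savez(f"{n}0.npz",**c)
    print(n,-c["R"].T@c["t"],c["mtx"][0,0])
s=robot.read_state(); print(s)
E
```

```text
top [0.44455591 0.02594323 0.77149824] 456.05512591158134
scene [0.81311558 0.4048714  0.57058547] 402.8239294216129
{'t': 0.1, 'q': array([-1.29142158e+00,  1.31088031e-01,  1.48915593e+00,  3.36302021e-05,
        1.52301024e+00, -8.53693348e-02]), 'dq': array([ 0.00018216, -0.00119024, -0.00269537,  0.00155163, -0.00133854,
       -0.00151871]), 'joint_torque': array([ 2.49247634e-03, -5.61342537e+01, -4.93095410e+01,  7.71531556e-02,
        2.91801151e-02, -4.00116096e-05]), 'tool_pos': array([ 0.214014  , -0.56031624,  0.4037986 ]), 'orientation': array([-3.08786425e+00, -5.69464952e-01,  2.00153890e-04]), 'force': array([-0.10822697,  0.08160248,  0.26812787]), 'wrist_torque': array([-0.01084345, -0.05107527, -0.00871382]), 'gripper_force': 0.0, 'opening': 0.09283511423328615}
```

View pics/top0.png

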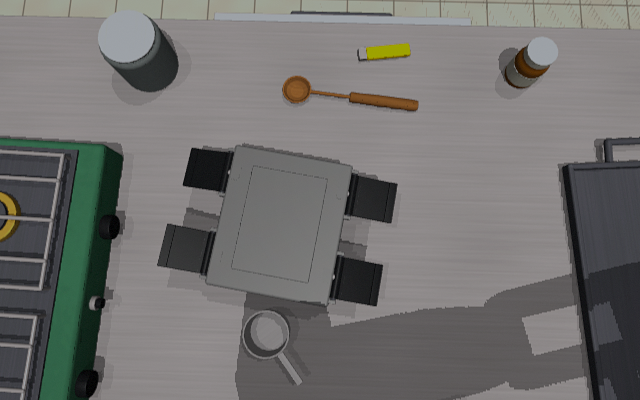

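View pics/scene0.png

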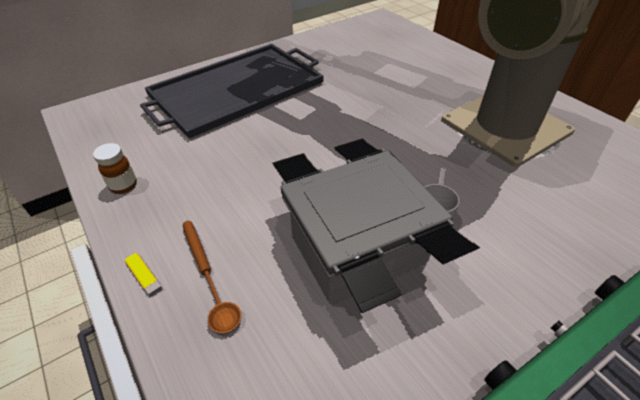

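The top view has the lid centred near (280,224). The clips are at (208,170) far left, (186,248) near left, (372,198) far right and (357,280) near right. The cup is at (267,335) with its handle towards (298,380), and the spoon is at the far side near (350,97). The scene view shows all four clips open at different angles.

```bash
cat > m.py <<'E'
from h import *
from scipy.spatial.transform import Rotation as Ro
def meas(c):
    W=pts(c); col=c["color"].astype(int)
    m=(abs(W[...,2]-0.1275)<0.008)&(col.min(-1)>60)&(np.hypot(W[...,0]-.45,W[...,1]-.07)<.25)
    n,l,s,_=cv2.connectedComponentsWithStats(m.astype(np.uint8)); k=1+np.argmax(s[1:,4])
    P=W[l==k]; (cx,cy),(w,h),a=cv2.minAreaRect((P[:,:2]*1000).astype(np.float32))
    print("lid",cx,cy,w,h,a,"z",np.median(P[:,2]))
    if w<h: a+=90
    a=(a+90)%180-90; yaw=np.radians(a)
    print("yaw",yaw)
    C=np.array([cx,cy])/1000; ex=np.array([np.cos(yaw),np.sin(yaw)]); ey=np.array([-ex[1],ex[0]])
    d=W[...,:2]-C; X=d@ex; Y=d@ey
    for nm,sx,sy in(("NL",-1,1),("NR",-1,-1),("FL",1,1),("FR",1,-1)):
        f=(abs(X-sx*.060)<.045)&(Y*sy>.100)&(Y*sy<.18)&(W[...,2]>.03)&(col.max(-1)<75)
        if f.sum()<20: print(nm,"none",f.sum()); continue
        y=Y[f]*sy; z=W[f][:,2]; p=np.polyfit(y,z,1)
        H=C+ex*sx*.06+ey*sy*.093
        print(nm,f.sum(),"angle",np.pi/2+np.arctan(p[0]),"out",y.max(),"z",z.min(),z.max(),"x",X[f].min(),X[f].max(),"hinge",H.round(4))
    return C,yaw
if __name__=="__main__":
    C,y=meas(dict(np.load("top0.npz")))
    c=dict(np.load("top0.npz")); W=pts(c); print("cup",W[335,247],W[335,287],W[335,267],"handle",W[378,297],"pot",W[35,130],"stove",W[180,100],W[227,108],"spoon",W[90,297],W[103,415],W[95,330])
E
python3 m.py
```

```text
lid 516.0438842773438 87.65859985351562 196.873046875 206.31407165527344 81.22953796386719 z 0.1272469466810171
yaw -0.15307343945168347
NL 1756 angle 1.8521043943428221 out 0.15482567600380062 z 0.12075006631718159 0.1406366321883777 x -0.08884376867337615 -0.029851972882288455 hinge [0.4709 0.1887]
NR 1604 angle 1.3625756502767081 out 0.15547061839412926 z 0.10517839842931576 0.1213858091063821 x -0.08947819753414407 -0.030469123507025575 hinge [0.4426 0.0049]
FL 1373 angle 1.3710339606071489 out 0.15675470462202243 z 0.10598534020672447 0.12252563155442951 x 0.030672440914749605 0.09029647127095633 hinge [0.5895 0.1704]
FR 1542 angle 1.474916317426126 out 0.15666428589707204 z 0.11186273624203488 0.12352879010114286 x 0.030133035955852455 0.08966535454137503 hinge [ 0.5612 -0.0134]
cup [0.34912177 0.14082605 0.03016884] [0.35417833 0.07629713 0.05543316] [0.34660168 0.11249205 0.00307063] handle [0.29093667 0.05929887 0.04626104] pot [0.80908315 0.33857891 0.10898003] stove [0.58273726 0.37998529 0.06947824] [0.50977717 0.36386463 0.05980893] spoon [0.76864801 0.07922207 0.00361336] [ 0.74354165 -0.1272914   0.01909123] [0.75761566 0.02027653 0.0112456 ]
```

Call:
drive_tool --moves '[0,0,0,0,0,0,-8.5,0,0,0,0,0,0,-8.5,0,0,0,0,0,0,-8.5,0,0,0,0,0,0,-8.5,0,0,0,0,0,0,-8.5,0,0,0,0,0,0,-8.5,0,0,0,0,0,0,-8.5,0,0,0,0,0,0,-0.8]'

```text
t: 0.9
tool_pos: [0.214, -0.5604, 0.4042]
orientation: [-2.382, -2.047, -0.001]
force: [0.1, -0.0, -0.2]
opening: 0.0335
gripper_force: 0.0
```

```bash
cat > g.py <<'E'
from h import *
from scipy.spatial.transform import Rotation as Ro
s=robot.read_state(); R=Ro.from_rotvec(s["orientation"]).as_matrix(); p=s["tool_pos"]
print("t",s["t"],"p",p.round(4),"x",R[:,0].round(3),"y",R[:,1].round(3),"z",R[:,2].round(3),"F",s["force"].round(1),"op",s["opening"])
C=np.array([.516,.0877]);yaw=-.153; ex=np.array([np.cos(yaw),np.sin(yaw)]); ey=np.array([-ex[1],ex[0]])
print("yaw err",np.degrees(np.arctan2(R[1,1],R[0,1])-yaw))
for nm,sx,sy in(("FR",1,-1),("NL",-1,1),("NR",-1,-1),("FL",1,1)):
    q=np.r_[C+ex*sx*.06+ey*sy*.131,p[2]]; print(nm,q.round(4),"tool mm",(R.T@(q-p)*1000).round(1),"down to .264:",round((p[2]-.264)*1000,1))
E
python3 g.py
```

```text
t 0.9 p [ 0.214  -0.5604  0.4042] x [0.15  0.989 0.001] y [ 0.989 -0.15  -0.   ] z [-0.     0.001 -1.   ] F [ 0.1 -0.  -0.2] op 0.03349763250886475
yaw err 0.13072442889700053
FR [ 0.5553 -0.0509  0.4042] tool mm [5.549e+02 2.609e+02 4.000e-01] down to .264: 140.2
NL [0.4767 0.2263 0.4042] tool mm [8.172e+02 1.415e+02 7.000e-01] down to .264: 140.2
NR [ 0.4367 -0.0326  0.4042] tool mm [5.552e+02 1.409e+02 4.000e-01] down to .264: 140.2
FL [0.5953 0.208  0.4042] tool mm [8.169e+02 2.615e+02 6.000e-01] down to .264: 140.2
```

Call:
drive_tool --moves '[0,34,16,0,0,0,0,0,34,16,0,0,0,0,0,34,16,0,0,0,0,0,34,16,0,0,0,0,0,34,16,0,0,0,0,0,34,16,0,0,0,0,0,34,16,0,0,0,0,0,34,16,0,0,0,0]'

```text
t: 1.7
tool_pos: [0.3827, -0.3099, 0.4046]
orientation: [-2.39, -2.039, -0.0]
force: [-0.2, -0.0, -0.5]
opening: 0.0004
gripper_force: 0.0
```

Call:
drive_tool --moves '[0,34,16,0,0,0,0,0,34,16,0,0,0,0,0,34,16,0,0,0,0,0,34,16,0,0,0,0,0,34,16,0,0,0,0,0,34,16,0,0,0,0,0,34,16,0,0,0,0,0,34,16,0,0,0,0]'

```text
t: 2.5
tool_pos: [0.5509, -0.0606, 0.4045]
orientation: [-2.39, -2.039, 0.0]
force: [0.9, 0.3, 0.4]
opening: 0.0008
gripper_force: 0.0
```

```bash
python3 g.py
```

```text
t 2.5 p [ 0.5509 -0.0606  0.4045] x [ 0.157  0.988 -0.   ] y [ 0.988 -0.157 -0.   ] z [-0.  0. -1.] F [0.9 0.3 0.4] op 0.0008284630753932817
yaw err -0.2835063826933597
FR [ 0.5553 -0.0509  0.4045] tool mm [10.3  2.9 -0. ] down to .264: 140.5
NL [0.4767 0.2263 0.4045] tool mm [ 271.7 -118.4    0. ] down to .264: 140.5
NR [ 0.4367 -0.0326  0.4045] tool mm [   9.7 -117.1    0. ] down to .264: 140.5
FL [0.5953 0.208  0.4045] tool mm [272.3   1.6  -0. ] down to .264: 140.5
```

Call:
drive_tool --moves '[0,10,3,20,0,0,0,0,0,0,30,0,0,0,0,0,0,30,0,0,0,0,0,0,10,0,0,0,0,0,0,10,0,0,0,0,0,0,10,0,0,0,0,0,0,10,0,0,0]'

```text
t: 3.2
tool_pos: [0.5555, -0.0529, 0.2858]
orientation: [2.385, 2.042, 0.003]
force: [-0.1, 0.2, 2.0]
opening: 0.001
gripper_force: 0.6
```

Call:
drive_tool --moves '[0,0,0,7,0,0,0,0,0,0,7,0,0,0,0,0,0,6,0,0,0,0,0,0,0,0,0,0]'

```text
t: 3.6
tool_pos: [0.5543, -0.0526, 0.2635]
orientation: [-2.384, -2.043, 0.002]
force: [-1.5, 0.6, -0.3]
opening: 0.0007
gripper_force: 0.0
```

```bash
python3 g.py
```

```text
t 3.6 p [ 0.5543 -0.0526  0.2635] x [0.153 0.988 0.   ] y [ 0.988 -0.153 -0.002] z [-0.002  0.    -1.   ] F [-1.5  0.6 -0.3] op 0.0006831850296508759
yaw err -0.0421086161712688
FR [ 0.5553 -0.0509  0.2635] tool mm [ 1.9  0.7 -0. ] down to .264: -0.5
NL [0.4767 0.2263 0.2635] tool mm [ 2.638e+02 -1.195e+02  2.000e-01] down to .264: -0.5
NR [ 0.4367 -0.0326  0.2635] tool mm [   1.8 -119.3    0.2] down to .264: -0.5
FL [0.5953 0.208  0.2635] tool mm [263.9   0.5   0. ] down to .264: -0.5
```

Call:
drive_tool --moves '[0,0,0,-30,0,0,0,0,0,0,-40,0,0,0,0,0,0,-30,0,0,0,0,34,-15,0,0,0,0,0,34,-15,0,0,0,0,0,34,-15,0,0,0,0,0,34,-15,0,0,0,0,0,34,-15,0,0,0,0]'

```text
t: 4.4
tool_pos: [0.5062, 0.1281, 0.3653]
orientation: [2.385, 2.044, 0.001]
force: [0.3, 0.4, 0.4]
opening: 0.0004
gripper_force: 0.0
```

Call:
drive_tool --moves '[0,34,-15,0,0,0,0,0,34,-15,0,0,0,0,0,26,-14,0,0,0,0,0,0,0,0,0,0,0]'

```text
t: 4.8
tool_pos: [0.4764, 0.2293, 0.3652]
orientation: [-2.381, -2.048, -0.002]
force: [0.6, -0.4, -0.7]
opening: 0.0003
gripper_force: 0.0
```

```bash
python3 g.py; python3 - <<'E'
from m import *
c=robot.read_camera("top"); cv2.imwrite("pics/top1.png",c["color"][:,:,::-1]); meas(c)
E
```

```text
t 4.8 p [0.4764 0.2293 0.3652] x [0.149 0.989 0.001] y [ 0.989 -0.149  0.   ] z [ 0.     0.001 -1.   ] F [ 0.6 -0.4 -0.7] op 0.0003096225060274891
yaw err 0.17758543057846654
FR [ 0.5553 -0.0509  0.3652] tool mm [-265.3  119.9   -0.3] down to .264: 101.2
NL [0.4767 0.2263 0.3652] tool mm [-2.9  0.7 -0. ] down to .264: 101.2
NR [ 0.4367 -0.0326  0.3652] tool mm [-2.649e+02 -1.000e-01 -3.000e-01] down to .264: 101.2
FL [0.5953 0.208  0.3652] tool mm [ -3.3 120.7  -0. ] down to .264: 101.2
lid 515.962890625 86.853271484375 196.47254943847656 206.18206787109375 81.07245635986328 z 0.12725343294681618
yaw -0.15581503063586552
NL 4150 angle 0.18185550786429205 out 0.15927989865260547 z 0.12007932139631014 0.4558177625209685 x -0.10491992380770529 -0.015014307066518393 hinge [0.4711 0.188 ]
NR 1582 angle 1.36184475847673 out 0.1546580182405671 z 0.10491018232543707 0.12159678350473399 x -0.08916612570663446 -0.030257174890531435 hinge [0.4423 0.0043]
FL 2491 angle 2.124693095205929 out 0.17097144793474736 z 0.10619773277023098 0.3086215175463782 x 0.015027047690115782 0.08983815323243428 hinge [0.5897 0.1694]
FR none 0
```

View pics/top1.png

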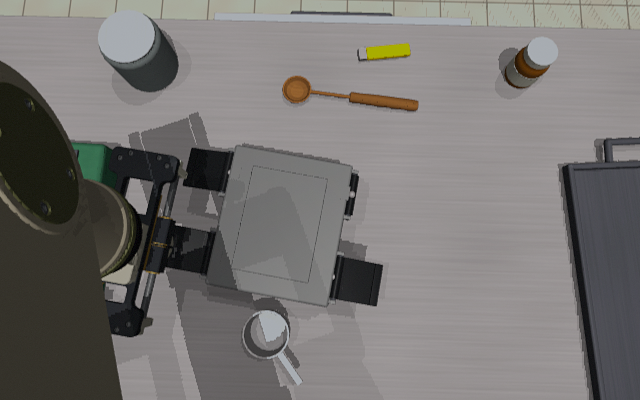

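The far right clip is now down at (352,194), and the box, cup and spoon have not moved. The gripper stands over the near left clip at (188,248).

Call:
drive_tool --moves '[0,-3,0,15,0,0,0,0,0,0,15,0,0,0,0,0,0,15,0,0,0,0,0,0,10,0,0,0,0,0,0,10,0,0,0,0,0,0,10,0,0,0,0,0,0,10,0,0,0]'

```text
t: 5.55
tool_pos: [0.4771, 0.2231, 0.2786]
orientation: [-2.386, -2.044, 0.001]
force: [-0.2, -0.6, -0.6]
opening: 0.0004
gripper_force: 0.0
```

Call:
drive_tool --moves '[0,0,0,7,0,0,0,0,0,0,6,0,0,0,0,0,0,4,0,0,0,0,0,0,0,0,0,0]'

```text
t: 5.95
tool_pos: [0.4769, 0.2234, 0.262]
orientation: [-2.385, -2.044, 0.002]
force: [0.4, -0.2, -0.7]
opening: 0.0005
gripper_force: 0.0
```

Call:
drive_tool --moves '[0,0,0,-30,0,0,0,0,0,0,-40,0,0,0,0,0,0,-30,0,0,0,0,-34,0,0,0,0,0,0,-34,0,0,0,0,0,0,-34,0,0,0,0,0,0,-34,0,0,0,0,0,0,-34,0,0,0,0,0]'

```text
t: 6.75
tool_pos: [0.4508, 0.0543, 0.3634]
orientation: [2.384, 2.044, 0.002]
force: [-0.1, 0.6, -0.0]
opening: 0.0002
gripper_force: 0.0
```

Call:
drive_tool --moves '[0,-34,0,0,0,0,0,0,-34,0,0,0,0,0,0,-24,0,0,0,0,0,0,0,0,0,0,0,0]'

```text
t: 7.15
tool_pos: [0.4368, -0.0377, 0.3634]
orientation: [2.387, 2.04, 0.0]
force: [-0.6, 1.0, 0.6]
opening: 0.0004
gripper_force: 0.0
```

```bash
python3 g.py; python3 - <<'E'
from m import *
c=robot.read_camera("top"); cv2.imwrite("pics/top2.png",c["color"][:,:,::-1]); meas(c)
c=robot.read_camera("scene"); cv2.imwrite("pics/scene2.png",c["color"][:,:,::-1])
E
```

```text
t 7.15 p [ 0.4368 -0.0377  0.3634] x [ 0.156  0.988 -0.001] y [ 0.988 -0.156  0.001] z [ 0.001 -0.001 -1.   ] F [-0.6  1.   0.6] op 0.0004318620939499097
yaw err -0.21331579296973893
FR [ 0.5553 -0.0509  0.3634] tool mm [  5.4 119.2   0.2] down to .264: 99.4
NL [0.4767 0.2263 0.3634] tool mm [267.   -1.8  -0.3] down to .264: 99.4
NR [ 0.4367 -0.0326  0.3634] tool mm [ 5.  -0.8 -0. ] down to .264: 99.4
FL [0.5953 0.208  0.3634] tool mm [ 2.674e+02  1.182e+02 -1.000e-01] down to .264: 99.4
lid 517.5612182617188 98.24059295654297 174.17160034179688 205.85733032226562 81.00387573242188 z 0.1277077449316259
yaw -0.15701198838780164
NL none 0
NR 910 angle 1.2839168844290145 out 0.17962649689188762 z 0.5657592566951133 0.6052711700198229 x -0.09742550444810802 -0.015001970278422474 hinge [0.4438 0.0158]
FL 1109 angle 1.3812950536941506 out 0.1457873007349859 z 0.1060583223830228 0.12064278781011846 x 0.03056767085175489 0.09002557312550986 hinge [0.5914 0.1807]
FR none 0
```

View pics/scene2.png

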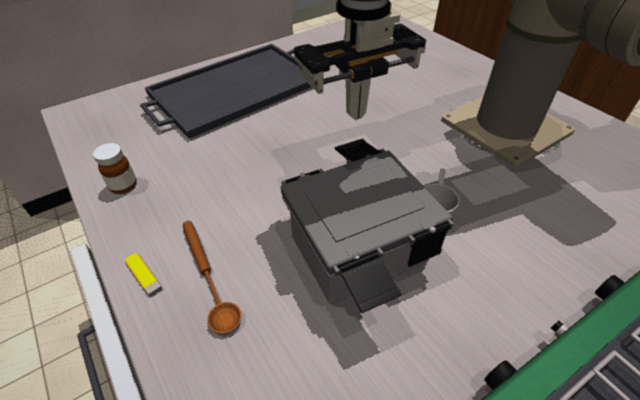

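The scene view shows the near left clip flat against the box at (428,245) and the far right one down. The near right (357,150) and far left (372,285) are still open, so the diagonal pair is closed. The lid's apparent shift comes from the arm hiding its right edge.

Call:
drive_tool --moves '[0,4,0,15,0,0,0,0,0,0,15,0,0,0,0,0,0,15,0,0,0,0,0,0,10,0,0,0,0,0,0,10,0,0,0,0,0,0,10,0,0,0,0,0,0,10,0,0,0]'

```text
t: 7.95
tool_pos: [0.4378, -0.0313, 0.2772]
orientation: [2.384, 2.045, 0.0]
force: [0.8, -0.7, 0.2]
opening: 0.0001
gripper_force: 0.0
```

Call:
drive_tool --moves '[0,0,0,7,0,0,0,0,0,0,6,0,0,0,0,0,0,3,0,0,0,0,0,0,0,0,0,0]'

```text
t: 8.35
tool_pos: [0.4375, -0.0315, 0.2613]
orientation: [-2.385, -2.044, 0.001]
force: [0.5, 0.0, -0.3]
opening: 0.0007
gripper_force: 0.0
```

Call:
drive_tool --moves '[0,0,0,-30,0,0,0,0,0,0,-40,0,0,0,0,0,0,-30,0,0,0,0,34,15,0,0,0,0,0,34,15,0,0,0,0,0,34,15,0,0,0,0,0,34,15,0,0,0,0,0,34,15,0,0,0,0]'

```text
t: 9.15
tool_pos: [0.5386, 0.1264, 0.3624]
orientation: [2.385, 2.044, 0.001]
force: [0.4, -0.2, 0.2]
opening: 0.0007
gripper_force: 0.0
```

Call:
drive_tool --moves '[0,34,15,0,0,0,0,0,34,15,0,0,0,0,0,26,14,0,0,0,0,0,0,0,0,0,0,0]'

```text
t: 9.55
tool_pos: [0.5967, 0.2139, 0.3614]
orientation: [-2.383, -2.047, -0.001]
force: [-1.2, 0.0, -0.5]
opening: 0.0005
gripper_force: 0.0
```

```bash
python3 g.py; python3 - <<'E'
from m import *
c=robot.read_camera("top"); cv2.imwrite("pics/top3.png",c["color"][:,:,::-1]); meas(c)
E
```

```text
t 9.55 p [0.5967 0.2139 0.3614] x [0.151 0.989 0.001] y [ 0.989 -0.151  0.   ] z [ 0.     0.001 -1.   ] F [-1.2  0.  -0.5] op 0.00046592404988085926
yaw err 0.10625931935667636
FR [ 0.5553 -0.0509  0.3614] tool mm [-2.68e+02 -1.00e+00 -2.00e-01] down to .264: 97.4
NL [0.4767 0.2263 0.3614] tool mm [  -5.8 -120.6   -0. ] down to .264: 97.4
NR [ 0.4367 -0.0326  0.3614] tool mm [-267.8 -121.    -0.3] down to .264: 97.4
FL [0.5953 0.208  0.3614] tool mm [-6.  -0.6 -0. ] down to .264: 97.4
lid 516.0050659179688 86.95381164550781 196.4369354248047 206.4561767578125 80.88037109375 z 0.1272269714459911
yaw -0.15916755097411178
NL 197 angle 2.880431142078793 out 0.10943952817592713 z 0.1190933653105267 0.3039240135727443 x -0.04421032991298978 -0.015133735722754442 hinge [0.4715 0.1883]
NR none 0
FL 3972 angle 0.21425890238278145 out 0.15710324861235958 z 0.10676995736999947 0.5533693413142289 x 0.0150392922975043 0.10499503230896345 hinge [0.59   0.1693]
FR none 0
```

Near right is closed and the box hasn't moved. Far left is next.

Call:
drive_tool --moves '[0,-6,0,15,0,0,0,0,0,0,15,0,0,0,0,0,0,15,0,0,0,0,0,0,10,0,0,0,0,0,0,10,0,0,0,0,0,0,10,0,0,0,0,0,0,8,0,0,0]'

```text
t: 10.3
tool_pos: [0.5947, 0.2053, 0.2779]
orientation: [-2.385, -2.044, -0.0]
force: [-0.5, -1.0, 0.2]
opening: 0.0005
gripper_force: 0.0
```

Call:
drive_tool --moves '[0,0,0,7,0,0,0,0,0,0,6,0,0,0,0,0,0,4,0,0,0,0,0,0,0,0,0,0]'

```text
t: 10.7
tool_pos: [0.5945, 0.2053, 0.2609]
orientation: [-2.385, -2.044, 0.002]
force: [0.8, -0.5, -0.6]
opening: 0.0003
gripper_force: 0.0
```

Call:
drive_tool --moves '[0,0,0,-30,0,0,0,0,0,0,-40,0,0,0,0,0,0,-40,0,0,0,0,-40,0,-10,0,0,0,0,-40,0,-10,0,0,0,0,-40,0,0,0,0,0,0,-40,0,0,0,0,0,0,-40,0,0,0,0,0]'

```text
t: 11.5
tool_pos: [0.5637, 0.0062, 0.3927]
orientation: [2.384, 2.044, 0.002]
force: [0.1, -0.5, -0.2]
opening: 0.0005
gripper_force: 0.0
```

Call:
drive_tool --moves '[0,-40,0,0,0,0,0,0,-40,0,0,0,0,0,0,-40,0,0,0,0,0,0,-40,0,0,0,0,0,0,-40,0,0,0,0,0,0,-40,0,0,0,0,0,0,-40,0,0,0,0,0,0,0,0,0,0,0,0]'

```text
t: 12.3
tool_pos: [0.5201, -0.2733, 0.3922]
orientation: [2.388, 2.038, -0.002]
force: [0.2, -0.0, 0.1]
opening: 0.0006
gripper_force: 0.0
```

```bash
python3 g.py|head -1; python3 - <<'E'
from m import *
c=robot.read_camera("top"); meas(c); W=pts(c); print("cup",W[335,287],"spoon",W[90,297])
s=robot.read_camera("scene"); cv2.imwrite("pics/both4.png",np.vstack([c["color"][100:400,:,::-1],s["color"][100:400,:,::-1]]))
E
```

```text
t 12.3 p [ 0.5201 -0.2733  0.3922] x [ 0.157  0.988 -0.002] y [ 0.988 -0.157  0.001] z [ 0.    -0.002 -1.   ] F [ 0.2 -0.   0.1] op 0.0006291540081613546
lid 516.091552734375 88.12738037109375 194.58822631835938 206.21658325195312 80.97611999511719 z 0.1272552812031917
yaw -0.15749641739008707
NL none 0
NR none 0
FL none 0
FR none 0
cup [0.35428526 0.07623755 0.05628037] spoon [0.7687018  0.07923092 0.0034859 ]
```

View pics/both4.png

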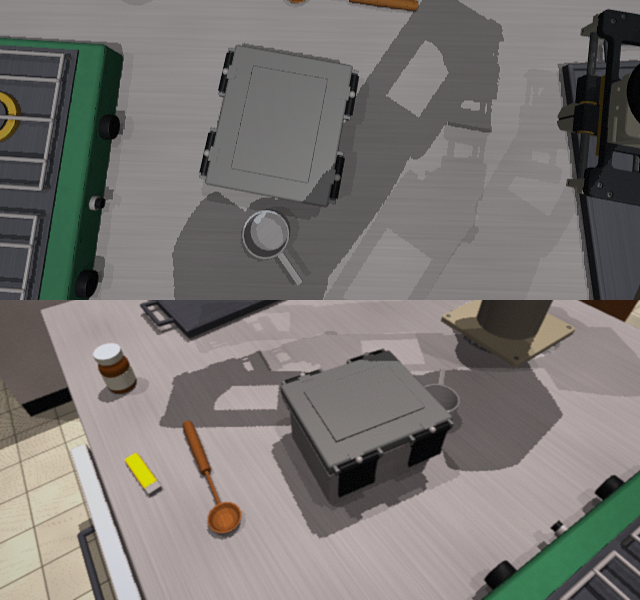

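All four clips are down. The two left ones hang flat at (357,475) and (428,445) in the lower picture, and the two right ones show only as thin edges in the upper one. The box, cup and spoon are unmoved and the arm is clear.

```bash
python3 -c "
from plant import robot
print(robot.close_job())"
```

```text
the job is handed in; nothing more can be done
None
```

All four clips are snapped down in the required order (far right, near left, near right, far left), the box, cup and spoon showed no movement in the camera checks, the arm is clear, and the job was handed in at about 12 s with no verdict shown.

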